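Pin two staggered plywood plates into line

TASK

Take the tapered metal pin from its stand and drive it down through the two staggered plywood plates and the steel guide plate under them in the glue-up jig, so that the taper pulls the plates into line. Press it fully home, upright, with its collar resting flat on the upper plate, and let go; press steadily and gently by feel, do not ram it, and leave the other things on the bench where they are.

Things in the scene. Friction and masses are not known exactly. Their poses are not given: they have to be found in the camera images.
- pin: Tapered pin, 126 mm long, about 130 g. Origin at its tip, z along its axis towards the handle (up at the start). From the tip: aluminium taper 40 mm long, 6 to 24 mm in diameter; 24 mm shank up to 70 mm; collar 38 mm in diameter from 70 to 76 mm; round wooden handle 26 mm in diameter from 76 to 126 mm. Stands upright in the stand, collar on the stand's top.
- pin_collar (a point): Point on the pin's axis at the underside of its collar, 70 mm from the tip.
- stand: Fixed dark wooden block 90 x 90 mm, 78 mm high, with a 28 mm hole down its middle that holds the pin loosely. Origin at the centre of its underside.
- jig: Fixed jig 150 x 110 mm on packing strips; origin under its middle, 1 to 13 mm above the bench, z up. Pale wooden block, top at z = 40 mm, open in the middle; on it a steel guide plate 10 mm thick, immovable; on that two plywood plates, 116 x 118 x 12 mm each. Aluminium fences at the jig's +x and -x ends (tops at z = 72 mm) let the plywood slide only along the jig's y, against 4 N each.
- jig_middle (a point): Point over the jig's middle at z = 74 mm of the jig, level with the top of the upper plate; its axes are the jig's. Each plate, steel too, has a 25 mm hole at the middle of its x. Along y the holes are off this point: steel guide hole (top 24 mm below) -7 to +7 mm, lower plywood -6 to +2 mm, neither measured; upper plywood +4 to +8 mm. Below the steel is free down to the bench.
- upper_hole (a point): Centre of the mouth of the upper plywood plate's hole, on its top face; moves with the plate. The pin is home when its collar's underside is at this height. Driving it takes roughly 3 to 20 N downwards; the steel guide plate does not give way, so the pin must be let shift sideways to where that hole is. Over 25 N bruises the plywood.
- screwdriver: Screwdriver lying on the bench. Leave alone.
- glue: Glue bottle, 48 mm diameter, 110 mm high, standing. Origin under its centre. Leave alone.
- screws: Closed jar, 60 mm diameter, 60 mm high. Origin under its centre. Leave alone.
- sanding_block: Cork sanding block 90 x 50 x 30 mm. Origin under its centre. Leave alone.
Things that resemble listed ones, but are neither listed nor needed, are in the scene too. What is shaped like the pin but purple or red is not meant.

How it is judged:
By the outcome, as a careful person would: the job done as asked, in the order asked, and still so for the second after the job is handed in, with the robot touching nothing.
It also fails if it takes over 67 s, if anything falls off the work surface, if the arm or the gripper's body presses on something with over 40 N, if the wrist force passes 120 N, or if a joint passes its speed limit or range.

ROBOT

A 6-joint arm with a two-finger parallel gripper is mounted at the origin on the work surface. World frame = base frame: x ahead of the robot, y to its left, z up, the work surface at z = 0. Lengths are in m, angles in degrees, forces in N, time in s.
With the tool pointing down it reaches from about 0.275 to 0.75 m from the base axis. Payload 10.2 kg.
Tool frame: the origin (TCP) lies at the very end of the fingers, on their centre line; the grasp point (between the pads) lies 19 mm behind it (manip.grip_depth is the distance from the TCP to the grasp point, in m); z points along the fingers, y is the line along which they close (so a half turn about z gives the same grasp; the last joint's range is limited). The gripper opens to 88 mm and grips with 3 to 60 N. Pads are 18 mm wide; open, the fingers measure 123 mm over their backs; the gripper's body (75 mm by 187 mm) begins 45 mm behind the grasp point.
Start: joints at [-82.815, 17.928, 85.812, -0, 76.261, -12.8], TCP at [0.179, -0.493, 0.239] pointing down, gripper open.
Joint ranges: [-168.41, 168.41], [-55.51, 124.54], [10.69, 146.95], [-70.63, 250.63], [1, 178], [-165.06, 165.06]. Speed limits (degrees/s): [136.94, 136.94, 172.46, 180, 180, 180].

INTERFACE

Orientations are given as [roll, pitch, yaw] about the fixed x, y, z axes, in that order (R = Rz(yaw) Ry(pitch) Rx(roll)).
In Python, from cell import manip gives the robot as it stands.
- The arm moves only by the shell command python3 -m pendant 'ROWS' [OPENING] [FORCE]. ROWS is JSON, a list of rows, each a list of 2 entries, a list of its own where there are three numbers: the shift along the tool's x, y, z in cm, then the turn, a rotation vector about the tool's x, y, z in rad. In form: [[[dx, dy, dz], [ax, ay, az]], ...]. A call has 1 to 12 rows; each row is the pose to reach, as a shift and turn from the pose commanded when the call began, along the tool's axes at that moment; what a row does not reach only later rows make up. A row lasts 1/10 s, in which the tool goes at most 50 mm and 8.59 degrees, less where a joint would pass 70% of its speed; a pose out of reach is approached as far as the arm can. A call with a gripper value outside its range is refused whole. OPENING is the finger opening in cm, from 0 to 8.81, set as the call begins (- or left out, the last holds). The fingers move at their own pace and stop on an object; FORCE is the grip in N (left out, the last holds). Time passes only in rows, so rows that repeat a pose let the fingers close. It gives the time, the measured TCP pose, the force, the opening and the grip force at its end, in the units of the state.
- manip.sense(): the state, without advancing time (a new reading comes with each control period).
- manip.grab_frame(name): name is "side" or "top"; returns the picture (480x640x3 uint8, red, green, blue); there is no depth.
- manip.calibration(name): a dict with "camera_matrix" (3x3 intrinsics, pixels), "eye" and "attitude" of the camera in the world. Camera axes: x right, y down, z forward; pixel columns grow to the right and rows downward; lengths in m; the calibration is good to about 2 mm. A picture is of the moment at which its call begins. calibration takes no time and is no camera call.
- manip.job_done(): hands the job in; it is judged then, once.
Trained networks look in the newest picture that a camera, given by its name, has taken for a name from the list of things; names that differ only in an ending like _2 or _b are one class to them, and where a whole thing is asked for, a point or a joint stands for the part that bears it (a point fixed in the world has none). Each returns a list of dicts, best first, with "score" (0 to 1); they miss things now and then, are a little off and sometimes report something else, mostly with a low value. They report only what shows in the picture. A call takes as long as a camera call. They do not tell look-alikes from the thing itself.
- manip.spot_in(camera, query): "centre" ([x, y, z] in m, in the coordinates of the camera as it stood for that picture, good to about 4 mm: the middle of the surface that is visible of it).
- manip.place_of(camera, query): "centre" ([x, y, z] in m, in the coordinates of the camera as it stood for that picture, good to about 4 mm: a listed point, or the origin of a listed thing).
The state is a dict: "t": time; "qpos": joint angles; "qd": joint speeds; "joint_torque": joint torques, N m; "tool_pos": TCP position; "tool_rot": TCP orientation; "ft_force": force on the tool from outside, world axes, zero at the start; "torque": the same for the moment, N m; "gripper_width": finger opening in m; "grip_force": force on a finger pad.
Only numpy, scipy, OpenCV 4.12 (cv2) and the standard library are available. Lean on these libraries where they do the work, as an engineer would, in place of code of your own. Each camera call takes 0.05 s, during which the arm holds its last target. There are 200 camera calls.

## Working session

There is one attempt and no reset: what is moved stays moved. The work goes in short steps, Python scripts to look and compute and a shell command to move; the robot and the scene stay as the last step left them, time stands still between calls to the robot, and variables do not carry over. Pictures are saved under pics/ and viewed, at most 10 in all, crops included, and the job is handed in when it is done.

```bash
mkdir -p pics; ls; cat > h.py <<'E'
from cell import manip
import numpy as np, cv2
from scipy.spatial.transform import Rotation as R
def cal(n):
    c=manip.calibration(n); K=np.array(c["camera_matrix"]); e=np.array(c["eye"]); A=np.array(c["attitude"])
    Rm=A if A.shape==(3,3) else R.from_euler('xyz',A,degrees=True).as_matrix()
    return K,e,Rm
def w(n,p):
    K,e,Rm=cal(n); return e+Rm@np.array(p)
def pix(n,p):
    K,e,Rm=cal(n); q=K@(Rm.T@(np.array(p)-e)); return q[:2]/q[2]
def ray(n,uv,z):
    K,e,Rm=cal(n); d=Rm@np.linalg.solve(K,[uv[0],uv[1],1]); return e+d*(z-e[2])/d[2]
def snap(n,f):
    im=manip.grab_frame(n); cv2.imwrite('pics/'+f,cv2.cvtColor(im,cv2.COLOR_RGB2BGR)); return im
E
python3 - <<'E'
from h import *
np.set_printoptions(precision=4,suppress=True)
for n in("side","top"):
    snap(n,n+'0.png'); print(n,manip.calibration(n))
    for q in("pin","pin_collar","stand","jig","jig_middle","upper_hole"):
        for d in manip.place_of(n,q)[:3]:
            p=w(n,d["centre"]); print(n,q,round(d["score"],2),p,pix(n,p))
s=manip.sense();print(s["t"],s["tool_pos"],s["tool_rot"],s["ft_force"])
E
```

```text
pics
side {'camera_matrix': array([[434.0812,   0.    , 312.8673],
       [  0.    , 434.0812, 240.3677],
       [  0.    ,   0.    ,   1.    ]]), 'eye': array([ 0.4655, -0.7953,  0.5774]), 'attitude': array([-121.0943,    0.8062,  -11.0944])}
side pin 0.57 [ 0.4541 -0.1534 -0.0008] [247.2184 329.8182]
side pin 0.55 [ 0.5166 -0.2675  0.0008] [287.8063 368.6821]
side pin_collar 0.88 [ 0.5621 -0.1436  0.0761] [300.4137 287.7019]
side pin_collar 0.8 [ 0.4562 -0.1525  0.0678] [244.9458 301.5295]
side pin_collar 0.71 [ 0.517  -0.2701  0.0697] [286.419  340.3106]
side stand 0.69 [ 0.5647 -0.1401  0.0019] [302.5213 316.3056]
side jig 0.64 [0.5719 0.1996 0.0067] [283.0192 230.8844]
side jig_middle 0.73 [0.5774 0.1962 0.0795] [283.9103 206.5976]
side upper_hole 0.9 [0.5807 0.2004 0.0821] [284.9175 204.8449]
side upper_hole 0.41 [0.7441 0.0977 0.0012] [356.3906 245.0536]
top {'camera_matrix': array([[440.6008,   0.    , 322.4764],
       [  0.    , 440.6008, 233.4049],
       [  0.    ,   0.    ,   1.    ]]), 'eye': array([0.5032, 0.0218, 0.9343]), 'attitude': array([-171.2924,   -0.2232,  -89.4863])}
top pin 0.6 [ 0.4588 -0.1581  0.0007] [406.9909 323.2557]
top pin 0.57 [ 0.5188 -0.2752 -0.0003] [461.9437 294.6298]
top pin 0.52 [ 0.5645 -0.1423  0.008 ] [399.1398 272.07  ]
top pin_collar 0.64 [ 0.4562 -0.1547  0.0708] [412.3238 326.4258]
top pin_collar 0.58 [ 0.5168 -0.2723  0.07  ] [471.965  295.1435]
top pin_collar 0.55 [ 0.5638 -0.1414  0.079 ] [405.1341 270.0443]
top jig 0.65 [0.5706 0.1946 0.0057] [238.9346 267.743 ]
top jig_middle 0.96 [0.5722 0.1972 0.0778] [230.8174 264.1636]
top upper_hole 0.8 [0.5809 0.1957 0.0829] [231.2463 259.4411]
0.7 [ 0.1794 -0.4934  0.2387] [179.9984  -0.0002  19.983 ] [0.3724 0.3184 0.7563]
```

View pics/top0.png

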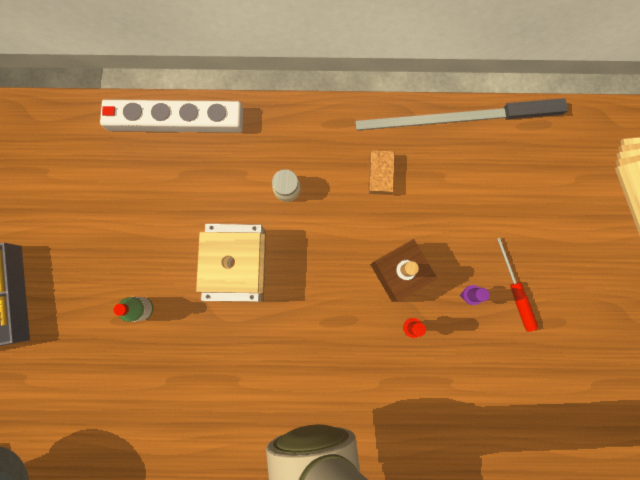

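View pics/side0.png

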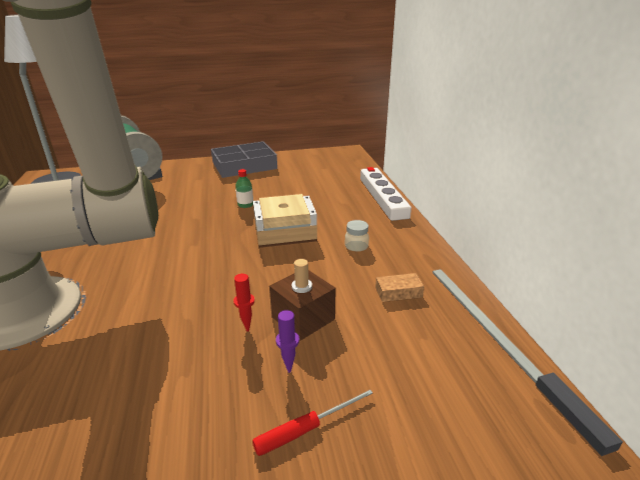

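The top picture shows the real pin in the stand, with its wooden handle at (411,268) and white collar at (407,270). The purple pin at (475,295) and the red one at (414,328) are decoys. The jig is at (230,262), with its fences at the top and bottom of the picture and the upper hole at (228,262). The side picture agrees.

```bash
python3 - <<'E'
from h import *
np.set_printoptions(precision=4,suppress=True)
im=cv2.imread('pics/top0.png'); s=cv2.imread('pics/side0.png')
a=cv2.resize(im[215:310,185:275],None,fx=6,fy=6,interpolation=2)
b=cv2.resize(s[185:255,240:330],None,fx=6,fy=6,interpolation=2)[:,:]
c=np.zeros((570,1080,3),np.uint8); c[:,:540]=a; c[:420,540:]=b
cv2.imwrite('pics/crop.png',cv2.resize(c,(800,422),interpolation=3))
print("handle top",ray("top",(411,268),.134),"side",ray("side",(301.5,262.5),.134))
print("collar",ray("top",(407,270),.082), ray("side",(301.5,286.5),.084))
for z in(.075,.081,.087):print("hole",z,ray("top",(228.3,262.2),z),ray("side",(283.5,206),z))
h=cv2.cvtColor(im[215:310,185:275],cv2.COLOR_BGR2HSV)
E
```

```text
handle top [ 0.5637 -0.1417  0.134 ] side [ 0.5655 -0.1449  0.134 ]
collar [ 0.5637 -0.1445  0.082 ] [ 0.5631 -0.1507  0.084 ]
hole 0.075 [0.5762 0.2029 0.075 ] [0.5778 0.2087 0.075 ]
hole 0.081 [0.5757 0.2016 0.081 ] [0.5765 0.1967 0.081 ]
hole 0.087 [0.5752 0.2004 0.087 ] [0.5751 0.1847 0.087 ]
```

View pics/crop.png

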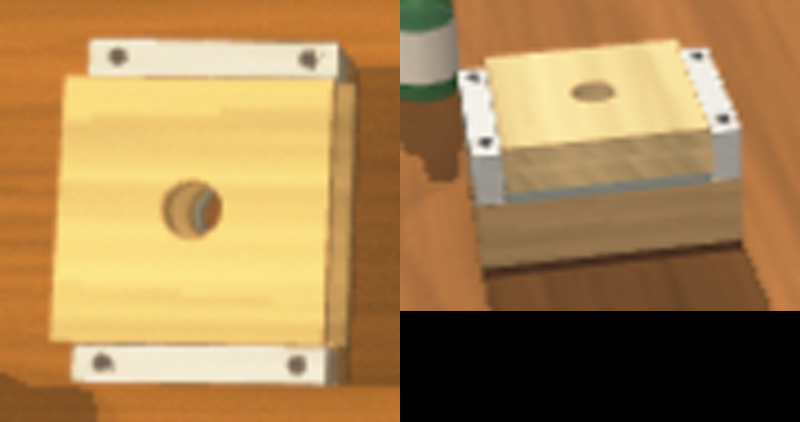

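The crop shows the upper hole at top-image pixel (228,262), and the two views agree at z≈0.0785. Through the hole I can see lower plywood on the left, then a grey strip of steel, then the bench on the right. After correcting for parallax, the lower hole is about 10 mm and the steel hole about 11.5 mm towards −y of the upper hole. The jig's yaw is about −2°.

```bash
python3 -m pendant '[[[48.1,-19.8,3],[0,0,0.384]],[[48.1,-19.8,3],[0,0,0.384]],[[48.1,-19.8,3],[0,0,0.384]],[[48.1,-19.8,3],[0,0,0.384]],[[48.1,-19.8,3],[0,0,0.384]],[[48.1,-19.8,3],[0,0,0.384]],[[48.1,-19.8,3],[0,0,0.384]],[[48.1,-19.8,3],[0,0,0.384]],[[48.1,-19.8,3],[0,0,0.384]],[[48.1,-19.8,3],[0,0,0.384]],[[48.1,-19.8,3],[0,0,0.384]],[[48.1,-19.8,3],[0,0,0.384]]]' 7 20
```

```text
t: 1.9
tool_pos: [0.5654, -0.1403, 0.208]
tool_rot: [-180.0, 0.0, -1.8]
ft_force: [-0.4, -0.6, -0.5]
gripper_width: 0.0699
grip_force: 0.0
```

```bash
python3 - <<'E'
from h import *
snap("side","side1.png");s=manip.sense();print(s["tool_pos"],s["tool_rot"],s["qd"])
E
python3 -m pendant '[[[0,0,4],[0,0,0]],[[0,0,7],[0,0,0]],[[0,0,7],[0,0,0]]]'
```

```text
[ 0.56428695 -0.14182045  0.2082192 ] [-1.79989600e+02  4.09864115e-02 -1.87239379e+00] [-2.81867365 -1.46434261  1.56633684 -0.42134597 -0.05862134 -0.730561  ]
t: 2.25
tool_pos: [0.5614, -0.1432, 0.1354]
tool_rot: [-179.8, 0.4, -2.1]
ft_force: [-0.1, -0.5, 0.3]
gripper_width: 0.0703
grip_force: 0.0
```

View pics/side1.png

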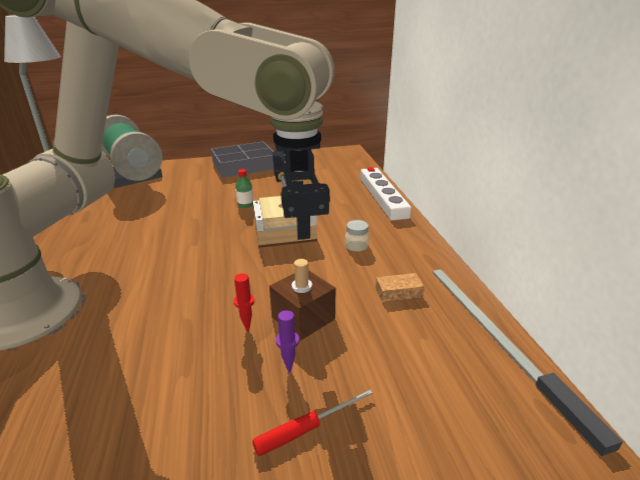

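The gripper is above the handle, at column 303 against the handle's 301, with clear space around it. I'm lowering the last 4 cm and closing.

```bash
python3 -m pendant '[[[0,0,2.5],[0,0,0]],[[0,0,3.8],[0,0,0]],[[0,0,3.8],[0,0,0]],[[0,0,3.8],[0,0,0]],[[0,0,3.8],[0,0,0]]]'; python3 -c "
from h import *
s=manip.sense();print(s['tool_pos'],s['tool_rot'])"
```

```text
t: 2.75
tool_pos: [0.5643, -0.1433, 0.1021]
tool_rot: [180.0, -0.1, -2.0]
ft_force: [0.5, 0.4, -0.3]
gripper_width: 0.07
grip_force: 0.0
[ 0.56430138 -0.14329622  0.10211976] [ 1.79951477e+02 -1.10005239e-01 -2.02385389e+00]
```

```bash
python3 -m pendant '[[[0,0,0],[0,0,0]],[[0,0,0],[0,0,0]],[[0,0,0],[0,0,0]],[[0,0,0],[0,0,0]],[[0,0,0],[0,0,0]],[[0,0,0],[0,0,0]]]' 0 50 && python3 -m pendant '[[[0,0,-3],[0,0,0]],[[0,0,-7],[0,0,0]],[[0,0,-11],[0,0,0]],[[0,0,-11],[0,0,0]],[[0,0,-11],[0,0,0]]]'
python3 - <<'E'
from h import *
np.set_printoptions(precision=4,suppress=True)
for n in("side","top"):
    snap(n,n+'2.png')
    for q in("pin","pin_collar"):
        for d in manip.place_of(n,q)[:4]:
            p=w(n,d["centre"]); print(n,q,round(d["score"],2),p,pix(n,p))
s=manip.sense();print(s["tool_pos"],s["tool_rot"],s["ft_force"])
E
```

```text
t: 3.35
tool_pos: [0.5638, -0.1428, 0.1007]
tool_rot: [-180.0, 0.0, -2.0]
ft_force: [0.5, 0.0, -0.8]
gripper_width: 0.0248
grip_force: 50.1
t: 3.85
tool_pos: [0.5636, -0.1429, 0.2104]
tool_rot: [-180.0, 0.0, -2.0]
ft_force: [-0.2, -0.8, -2.7]
gripper_width: 0.0247
grip_force: 50.0
side pin 0.91 [ 0.5176 -0.2695  0.0005] [288.5745 369.6007]
side pin 0.86 [ 0.5643 -0.1437  0.1213] [300.9241 267.9457]
side pin 0.86 [ 0.4533 -0.1504 -0.0019] [246.7733 329.251 ]
side pin_collar 0.79 [ 0.4541 -0.153   0.0694] [243.7264 301.164 ]
side pin_collar 0.66 [ 0.5662 -0.1441  0.187 ] [300.9607 237.2493]
side pin_collar 0.65 [ 0.5189 -0.2702  0.0683] [287.6123 340.779 ]
top pin 0.8 [ 0.5184 -0.2737 -0.003 ] [460.8425 294.8378]
top pin_collar 0.76 [ 0.5186 -0.2724  0.0707] [472.0862 294.2466]
[ 0.5635 -0.1428  0.2096] [-179.9507    0.1027   -2.0184] [-0.3464 -0.2473 -2.0331]
```

View pics/side2.png

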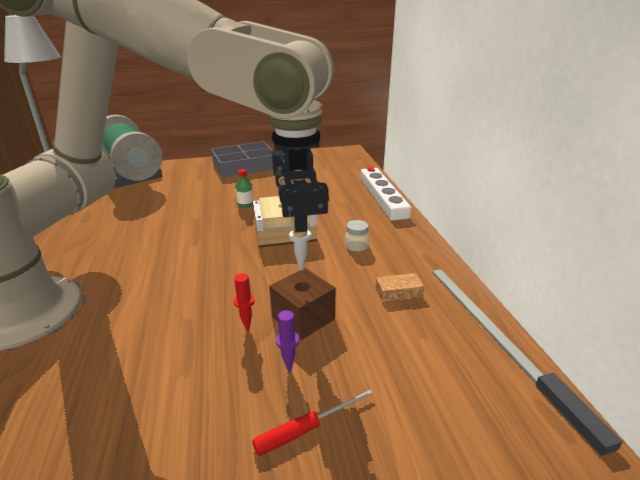

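The pin is held upright at (301,250), and the stand and decoys haven't moved. Next I carry it to a point over the jig.

```bash
python3 -m pendant '[[[0,-2,0],[0,0,0]],[[0,-6,0],[0,0,0]],[[0,-10,0],[0,0,0]],[[0,-14,0],[0,0,0]],[[0,-18,0],[0,0,0]],[[0,-22,0],[0,0,0]],[[0,-26,0],[0,0,0]],[[0,-30,0],[0,0,0]],[[0,-32.5,0],[0,0,0]],[[0,-33.8,0],[0,0,0]],[[0,-33.8,0],[0,0,0]],[[0,-33.8,0],[0,0,0]]]'
python3 - <<'E'
from h import *
np.set_printoptions(precision=4,suppress=True)
im=[snap(n,n+'3.png')[:,:,::-1] for n in("side","top")]
for n in("side",):
    for q in("pin","pin_collar","upper_hole"):
        for d in manip.place_of(n,q)[:4]:
            p=w(n,d["centre"]); print(n,q,round(d["score"],2),p,pix(n,p))
s=manip.sense();print(s["tool_pos"],s["tool_rot"],s["ft_force"])
cv2.imwrite('pics/c3.png',cv2.resize(np.hstack([im[0][140:260,220:350],im[1][200:320,165:295]]),(780,360),interpolation=2))
E
```

```text
t: 5.35
tool_pos: [0.5757, 0.1939, 0.2104]
tool_rot: [180.0, 0.0, -2.0]
ft_force: [-0.2, -0.1, -1.4]
gripper_width: 0.0245
grip_force: 50.0
side pin 0.79 [ 0.454  -0.153  -0.0018] [247.2293 330.0954]
side pin 0.72 [0.7427 0.1007 0.0006] [355.5346 244.7256]
side pin 0.62 [ 0.5169 -0.2709  0.0006] [288.2967 370.2494]
side pin 0.52 [0.575  0.1937 0.1217] [282.3016 191.9987]
side pin_collar 0.98 [ 0.4546 -0.1502  0.0699] [243.8617 299.9708]
side pin_collar 0.76 [ 0.5122 -0.2727  0.0685] [283.7655 342.4074]
side pin_collar 0.75 [0.5756 0.1932 0.1881] [281.1708 166.9739]
side upper_hole 0.89 [0.5776 0.2    0.0836] [283.7044 204.481 ]
[0.5759 0.1939 0.2108] [179.9953  -0.0029  -2.0875] [-0.1693 -0.3394 -2.0897]
```

View pics/c3.png

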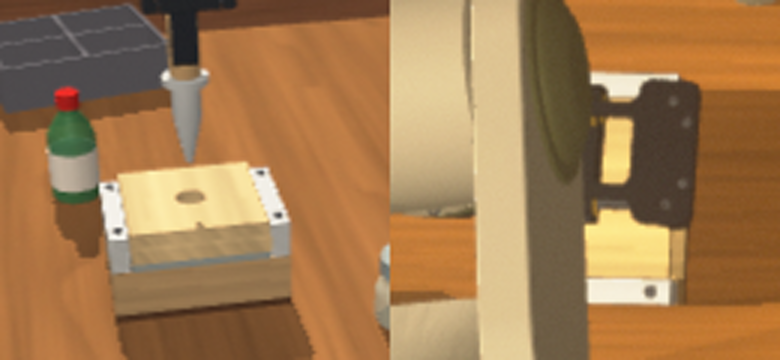

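The tip is at side pixel (283,194), directly above the hole at (283,206) in x, and deliberately about 8 mm towards −y of the hole's centre. I shift +2 mm in y, then lower it in small steps while watching the force.

```bash
python3 -m pendant '[[[0,-0.2,1.5],[0,0,0]],[[0,-0.2,3],[0,0,0]],[[0,-0.2,3.7],[0,0,0]],[[0,-0.2,3.7],[0,0,0]]]' && python3 -m pendant '[[[0,0,0.3],[0,0,0]],[[0,0,0.6],[0,0,0]],[[0,0,0.9],[0,0,0]],[[0,0,1.2],[0,0,0]],[[0,0,1.2],[0,0,0]]]'
```

```text
t: 6.0
tool_pos: [0.5755, 0.1965, 0.173]
tool_rot: [180.0, 0.1, -2.0]
ft_force: [-0.1, -1.0, -1.2]
gripper_width: 0.0245
grip_force: 50.0
t: 6.5
tool_pos: [0.5756, 0.1968, 0.1613]
tool_rot: [180.0, 0.0, -2.0]
ft_force: [0.6, 0.6, -1.3]
gripper_width: 0.0248
grip_force: 50.0
```

```bash
python3 -m pendant '[[[0,0,0.2],[0,0,0]],[[0,0,0.4],[0,0,0]],[[0,0,0.6],[0,0,0]],[[0,0,0.6],[0,0,0]]]' && python3 -m pendant '[[[0,0,0.2],[0,0,0]],[[0,0,0.4],[0,0,0]],[[0,0,0.6],[0,0,0]],[[0,0,0.6],[0,0,0]]]'
```

```text
t: 6.9
tool_pos: [0.5756, 0.1969, 0.1554]
tool_rot: [-180.0, 0.0, -2.0]
ft_force: [-0.3, 0.4, -3.1]
gripper_width: 0.0249
grip_force: 50.0
t: 7.3
tool_pos: [0.5758, 0.1973, 0.1497]
tool_rot: [-179.9, -0.0, -2.0]
ft_force: [0.4, 4.2, -0.2]
gripper_width: 0.0253
grip_force: 50.1
```

```bash
python3 -m pendant '[[[0,0.1,0.2],[0,0,0]],[[0,0.2,0.4],[0,0,0]],[[0,0.3,0.5],[0,0,0]],[[0,0.3,0.5],[0,0,0]]]' && python3 -m pendant '[[[0,0.0,0.2],[0,0,0]],[[0,0.0,0.4],[0,0,0]],[[0,0.0,0.5],[0,0,0]],[[0,0.0,0.5],[0,0,0]]]'
```

```text
t: 7.7
tool_pos: [0.5757, 0.1937, 0.1446]
tool_rot: [180.0, 0.0, -2.0]
ft_force: [1.0, 3.9, 0.6]
gripper_width: 0.0249
grip_force: 50.1
t: 8.1
tool_pos: [0.5755, 0.1938, 0.1394]
tool_rot: [180.0, 0.0, -2.0]
ft_force: [0.3, 3.6, 0.6]
gripper_width: 0.0247
grip_force: 50.1
```

```bash
for i in 1 2; do python3 -m pendant '[[[0,0.05,0.2],[0,0,0]],[[0,0.1,0.4],[0,0,0]],[[0,0.1,0.5],[0,0,0]],[[0,0.1,0.5],[0,0,0]]]'; done
```

```text
t: 8.5
tool_pos: [0.5755, 0.1928, 0.1345]
tool_rot: [180.0, 0.0, -2.0]
ft_force: [0.2, 4.2, 0.5]
gripper_width: 0.0249
grip_force: 50.1
t: 8.9
tool_pos: [0.5754, 0.1918, 0.1293]
tool_rot: [180.0, 0.0, -2.0]
ft_force: [1.4, 4.1, -0.9]
gripper_width: 0.0249
grip_force: 50.1
```

```bash
for i in 1 2; do python3 -m pendant '[[[0,0.0,0.1],[0,0,0]],[[0,0.0,0.2],[0,0,0]],[[0,0.0,0.3],[0,0,0]],[[0,0.0,0.3],[0,0,0]]]'; done
```

```text
t: 9.3
tool_pos: [0.5756, 0.1919, 0.1267]
tool_rot: [-180.0, -0.0, -2.0]
ft_force: [-0.3, 5.5, 1.5]
gripper_width: 0.0247
grip_force: 50.1
t: 9.7
tool_pos: [0.5756, 0.1919, 0.1236]
tool_rot: [-180.0, -0.0, -2.0]
ft_force: [0.7, 5.6, 2.9]
gripper_width: 0.0248
grip_force: 50.1
```

```bash
for i in 1 2; do python3 -m pendant '[[[0,0.0,0.1],[0,0,0]],[[0,0.0,0.2],[0,0,0]],[[0,0.0,0.2],[0,0,0]]]'; done
```

```text
t: 10.0
tool_pos: [0.5756, 0.192, 0.1216]
tool_rot: [-180.0, -0.0, -2.0]
ft_force: [1.9, 5.9, 2.6]
gripper_width: 0.0247
grip_force: 50.1
t: 10.3
tool_pos: [0.5755, 0.192, 0.1194]
tool_rot: [-180.0, 0.0, -2.0]
ft_force: [1.7, 5.7, 1.2]
gripper_width: 0.0248
grip_force: 50.1
```

```bash
for i in 1 2; do python3 -m pendant '[[[0.02,0.0,0.1],[0,0,0]],[[0.02,0.0,0.2],[0,0,0]],[[0.02,0.0,0.3],[0,0,0]],[[0.02,0.0,0.3],[0,0,0]]]'; done
```

```text
t: 10.7
tool_pos: [0.5757, 0.192, 0.1164]
tool_rot: [-180.0, 0.0, -2.0]
ft_force: [0.3, 5.7, 0.6]
gripper_width: 0.0245
grip_force: 50.1
t: 11.1
tool_pos: [0.5758, 0.192, 0.1134]
tool_rot: [-180.0, 0.0, -2.0]
ft_force: [1.4, 5.3, 0.3]
gripper_width: 0.0248
grip_force: 50.1
```

```bash
for i in 1 2; do python3 -m pendant '[[[0,0.0,0.1],[0,0,0]],[[0,0.0,0.2],[0,0,0]],[[0,0.0,0.2],[0,0,0]]]'; done
```

```text
t: 11.4
tool_pos: [0.5758, 0.192, 0.1114]
tool_rot: [-180.0, 0.0, -2.0]
ft_force: [0.4, 4.6, 0.5]
gripper_width: 0.0249
grip_force: 50.1
t: 11.7
tool_pos: [0.5758, 0.192, 0.1094]
tool_rot: [-180.0, 0.0, -2.0]
ft_force: [1.1, 6.4, 1.2]
gripper_width: 0.0248
grip_force: 50.1
```

```bash
for i in 1 2 3; do python3 -m pendant '[[[0,0.0,0.05],[0,0,0]],[[0,0.0,0.1],[0,0,0]],[[0,0.0,0.1],[0,0,0]]]' | egrep 'pos|for'; done
```

```text
tool_pos: [0.5759, 0.192, 0.1086]
ft_force: [1.3, 5.8, 2.9]
grip_force: 50.1
tool_pos: [0.5759, 0.192, 0.1077]
ft_force: [0.4, 6.7, 2.1]
grip_force: 50.1
tool_pos: [0.576, 0.192, 0.1068]
ft_force: [0.7, 5.2, 2.7]
grip_force: 50.1
```

```bash
for i in 1 2 3; do python3 -m pendant '[[[0,0.0,0.05],[0,0,0]],[[0,0.0,0.1],[0,0,0]],[[0,0.0,0.1],[0,0,0]]]' | egrep 'pos|ft_for|width'; done
```

```text
tool_pos: [0.576, 0.192, 0.1059]
ft_force: [-0.2, 5.2, 3.7]
gripper_width: 0.0248
tool_pos: [0.576, 0.1921, 0.1049]
ft_force: [0.4, 6.0, 4.0]
gripper_width: 0.0251
tool_pos: [0.5761, 0.1921, 0.104]
ft_force: [0.5, 6.0, 4.4]
gripper_width: 0.0249
```

```bash
for i in 1 2 3; do python3 -m pendant '[[[0,0.0,0.05],[0,0,0]],[[0,0.0,0.1],[0,0,0]],[[0,0.0,0.1],[0,0,0]]]' | egrep 'pos|ft_for|rot'; done
```

```text
tool_pos: [0.5762, 0.1921, 0.1034]
tool_rot: [-180.0, -0.1, -2.0]
ft_force: [-1.9, 5.5, 7.8]
tool_pos: [0.5763, 0.1922, 0.1033]
tool_rot: [-180.0, -0.1, -2.0]
ft_force: [-3.0, 5.3, 13.6]
tool_pos: [0.5764, 0.1922, 0.1032]
tool_rot: [-180.0, -0.1, -2.0]
ft_force: [-6.9, 4.7, 20.7]
```

```bash
python3 -m pendant '[[[0,0.0,-0.2],[0,0,0]],[[0,0,-0.2],[0,0,0]],[[0,0,-0.2],[0,0,0]]]' | egrep 'pos|ft_for|rot'; python3 - <<'E'
from h import *
np.set_printoptions(precision=4,suppress=True)
im=snap("side",'side4.png')[:,:,::-1]
for q in("pin_collar","upper_hole"):
    for d in manip.place_of("side",q)[:4]:
        p=w("side",d["centre"]); print(q,round(d["score"],2),p)
cv2.imwrite('pics/c4.png',cv2.resize(im[150:250,230:340],(770,560) and (616,560),interpolation=2))
E
```

```text
tool_pos: [0.5761, 0.1921, 0.1034]
tool_rot: [-180.0, -0.0, -2.0]
ft_force: [-0.8, 5.9, 7.8]
pin_collar 0.8 [ 0.4544 -0.1518  0.0688]
pin_collar 0.71 [ 0.5175 -0.2716  0.0698]
upper_hole 0.81 [0.577  0.1925 0.085 ]
```

View pics/c4.png

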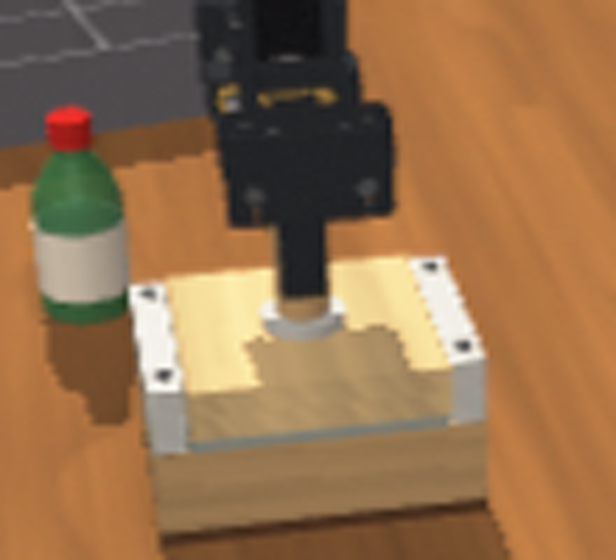

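The collar sits on the upper plate at crop (302,318) with no visible gap. The force rose steeply at one height, and the shank is already past the steel, so only the collar can be stopping it. I ease the side load, then open and withdraw.

```bash
python3 -m pendant '[[[0,-0.03,-0.05],[0,0,0]],[[0,-0.03,-0.05],[0,0,0]],[[0,-0.03,-0.05],[0,0,0]]]' | egrep 'pos|ft_for|rot'; python3 -m pendant '[[[0,0,0],[0,0,0]],[[0,0,0],[0,0,0]],[[0,0,0],[0,0,0]],[[0,0,0],[0,0,0]],[[0,0,0],[0,0,0]]]' 7 50;  python3 -m pendant '[[[0,0,-2],[0,0,0]],[[0,0,-5],[0,0,0]],[[0,0,-9],[0,0,0]],[[0,4,-12],[0,0,0]],[[0,8,-12],[0,0,0]],[[0,12,-12],[0,0,0]],[[0,16,-12],[0,0,0]],[[0,20,-12],[0,0,0]],[[0,20,-12],[0,0,0]]]'
python3 - <<'E'
from h import *
np.set_printoptions(precision=4,suppress=True)
im=[snap(n,n+'5.png')[:,:,::-1] for n in("side","top")]
for n in("side","top"):
  for q in("pin_collar","upper_hole"):
    for d in manip.place_of(n,q)[:4]:
        p=w(n,d["centre"]); print(n,q,round(d["score"],2),p)
cv2.imwrite('pics/c5.png',cv2.resize(np.hstack([im[0][160:250,235:335],im[1][215:305,185:285]]),(800,360),interpolation=2))
E
```

```text
tool_pos: [0.5761, 0.1921, 0.1034]
tool_rot: [180.0, -0.0, -2.0]
ft_force: [0.3, 4.5, 5.3]
t: 15.65
tool_pos: [0.5759, 0.1919, 0.103]
tool_rot: [180.0, 0.0, -2.0]
ft_force: [0.5, -0.7, 0.3]
gripper_width: 0.0628
grip_force: 0.0
t: 16.55
tool_pos: [0.5688, -0.0117, 0.2231]
tool_rot: [179.9, 0.0, -2.3]
ft_force: [0.3, 0.2, -0.0]
gripper_width: 0.0703
grip_force: 0.0
side pin_collar 0.95 [ 0.514  -0.271   0.0658]
side pin_collar 0.89 [ 0.4563 -0.1515  0.0673]
side pin_collar 0.64 [0.5746 0.1918 0.0815]
side upper_hole 0.89 [0.5743 0.1913 0.0833]
top pin_collar 0.82 [ 0.458  -0.1535  0.0693]
top pin_collar 0.72 [ 0.5179 -0.272   0.0688]
top pin_collar 0.69 [0.5814 0.1914 0.0787]
top upper_hole 0.64 [0.5781 0.1898 0.0834]
```

View pics/c5.png

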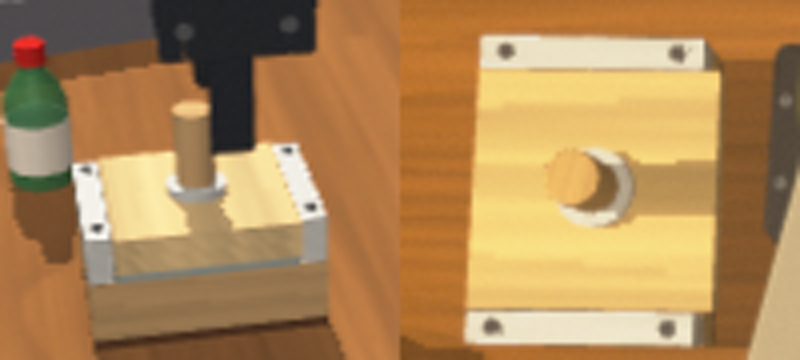

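The pin stands upright in both views. In the top view the handle is displaced from the collar by (−24,−10) px, which matches the expected perspective. The collar lies flat and the plates are in line.

```bash
python3 -c "
from cell import manip
print(manip.job_done())"
```

```text
the job is handed in; nothing more can be done
None
```

The pin is pressed home, upright, with its collar resting on the upper plate; I let go and handed the job in at about 17 s, with the last force reading while pressing at 20.7 N and nothing else on the bench touched.

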